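Load the cement brush and hold it ready over the sole

TASK

Draw the flat brush out of the slanted tool block, dip its bristle tip well down inside the open steel pot, then lift it out, turn the brush level and hold it still with its bristle tip above the shoe sole, the whole brush at least 15 cm over the bench. Finish while still holding it there in the gripper: do not put it down or let go. Leave the iron in its bore, and the pot, the sole and the other things on the bench where they are.

Things in the scene. Friction and masses are not known exactly. Their poses are not given: they have to be found in the camera images.
- brush: Flat brush, 191 mm, 60 g, bristles down in either bore, leaning 45 deg (few deg play), handle up towards the robot, 139 mm sticking out. Origin: bristle tip centre; +z along it to the handle end, y its width, +x thickness (upper face). Along z: dark bristles 0-36 mm (22.5 wide x 12.5), steel ferrule 35-65 (24 x 14), pale wood handle 65-180 (16 x 12), end knob 169-191 (22 x 13). Rigid.
- brush_tip (a point): Centre of the brush's bristle tip (the brush's origin).
- brush_end (a point): Centre of the brush's handle end, 191 mm from the tip along the brush's +z.
- holder: Fixed wooden tool block on a base board 150 (x) x 210 (y) mm, at most 89 mm high. Origin under it on the bench; -x is the side the tools lean to, +y along the row of bores. Two blind bores 52 mm deep, 16.5 x 26.5 mm, at y = -45 and +45 mm, slant at 45 deg: the way out is along (-0.707, 0, 0.707) in the holder's frame.
- holder_mouths (a point): Point midway between the two bore mouths on the slanted face of the block, 44 mm towards the holder's -x and 72 mm above the bench.
- iron: Burnishing iron standing in the other bore: round steel shank 13.6 mm thick, round bulb-shaped wooden handle up to 30 mm thick, 120 mm long in all (68 mm stick out of the bore), 90 g. Origin at its lower end, +z along it to the handle. Leave it alone.
- pot: Open round steel pot, loose, 450 g, 65 mm high, 90 mm across outside at the rim, narrowing evenly to 72 mm at the foot, wall 4 mm, floor 5 mm. Empty inside. Origin at the centre of its underside, z up.
- pot_rim (a point): Centre of the pot's mouth, at rim height (65 mm over the bench).
- sole: Shoe sole blank lying flat on the bench, loose, 180 g: 240 mm long (x from -120 at the heel to +120 mm at the toe), 84 mm wide at the ball and 54 to 68 mm elsewhere, 6 mm thick. Origin at the middle of its underside, x along its length, z up.
- spool: White thread spool, 50 mm across, 50 mm high, standing some 11 cm beyond the pot (to +x). Origin under its centre. Leave it alone.
- tack_dish: Small shallow aluminium dish, 64 mm across, 22 mm high, between the robot and the block. Origin under its centre. Leave it alone.
- hammer: Hammer lying on the bench at the right side. Leave it alone.
- mug: White mug, 76 mm across without its handle, 85 mm high, beyond the block. Origin under its centre. Leave it alone.
- pliers: Pliers with yellow grips, about 180 mm long, 16 mm high, lying at the left side. Leave them alone.
There are look-alikes about, which are no part of the job. What is shaped like the brush but green or pink is not meant.

How it is judged:
By the outcome, as a careful person would: the job done as asked, in the order asked, and still so for the second after the job is handed in, while the arm keeps its last pose, push and grip.
It also fails if it takes over 48 s, if anything falls off the work surface, if the arm or the gripper's body presses on something with over 40 N, if the wrist force passes 120 N, or if a joint passes its speed limit or range.

ROBOT

A 7-joint arm with a two-finger parallel gripper is mounted at the origin on the work surface. World frame = base frame: x ahead of the robot, y to its left, z up, the work surface at z = 0. Lengths are in m, angles in rad, forces in N, time in s.
With the tool pointing down it reaches from about 0.4 to 0.85 m from the base axis. Payload 4.5 kg.
Tool frame: the origin (TCP) lies midway between the tips of the shut fingers; the grasp point (between the pads) lies 19 mm behind it; z points along the fingers, y is the line along which they close (so a half turn about z gives the same grasp; the last joint's range is limited). The gripper opens to 88 mm and grips with 3 to 60 N. Pads are 18 mm wide; open, the fingers measure 123 mm over their backs; the gripper's body (75 mm by 187 mm) begins 45 mm behind the grasp point.
Start: joints at [1.304, 0.689, -0.195, 1.565, 0.157, 0.902, -0.215], TCP at [0.185, -0.597, 0.239] pointing down, gripper open.
Joint ranges: [-3.01, 3.01], [-0.46, 2.08], [-1.47, 1.51], [0.13, 2.56], [-1, 4.14], [0.04, 2.09], [-2.66, 2.66]. Speed limits (rad/s): [2.57, 2.57, 3.14, 3.14, 3.14, 3.14, 3.14].

INTERFACE

Orientations are given as a unit quaternion [x, y, z, w].
In Python, from plant import r gives the robot as it stands.
- The arm moves only by the tool move_arm, never from a script. Its argument "targets" is a list that holds one entry, the list of rows, each a list of 7 numbers: the opening, from 0 (shut) to 1 (fully open), then the shift along the tool's x, y, z in mm, then the turn, a rotation vector about the tool's x, y, z in degrees. In form: [[[claw, dx, dy, dz, ax, ay, az], ...]]. A call has 1 to 10 rows; each row is the pose to reach, as a shift and turn from the pose commanded when the call began, along the tool's axes at that moment; what a row does not reach only later rows make up. A row lasts 1/8 s, in which the tool goes at most 62.5 mm and 10.7 degrees, less where a joint would pass 70% of its speed; a pose out of reach is approached as far as the arm can. A call with a gripper value outside its range is refused whole. The fingers move at their own pace and stop on an object; "newtons" is the grip in N (left out, the last holds). Time passes only in rows, so rows that repeat a pose let the fingers close. It gives the time, the measured TCP pose, the force, the opening and the grip force at its end, in the units of the state.
- r.get_state(): the state, without advancing time (a new reading comes with each control period).
- r.snapshot(name): name is "scene" or "top"; returns the picture (420x560x3 uint8, red, green, blue); there is no depth.
- r.camera_info(name): a dict with "fx", "fy", "cx", "cy" (pixels), "R" (3x3) and "t" (3): a world point X has camera coordinates R X + t. Camera axes: x right, y down, z forward; pixel columns grow to the right and rows downward; lengths in m; the calibration is good to about 2 mm. A picture is of the moment at which its call begins. camera_info takes no time and is no camera call.
- r.finish_job(): hands the job in; it is judged then, once.
The state is a dict: "clock": time; "q": joint angles; "qd": joint speeds; "joint_torque": joint torques, N m; "tool_pos": TCP position; "eef_rot": TCP orientation; "contact_force": force on the tool from outside, world axes, zero at the start; "moment": the same for the moment, N m; "opening": opening from 0.0 (shut) to 1.0 (fully open); "finger_force": force on a finger pad.
Only numpy, scipy, OpenCV 4.12 (cv2) and the standard library are available. Lean on these libraries where they do the work, as an engineer would, in place of code of your own. Each camera call takes 0.05 s, during which the arm holds its last target. There are 200 camera calls.

## Working session

There is one attempt and no reset: what is moved stays moved. The work goes in short steps, Python scripts to look and compute and a tool call to move; the robot and the scene stay as the last step left them, time stands still between calls to the robot, and variables do not carry over. Pictures are saved under pics/ and viewed, at most 10 in all, crops included, and the job is handed in when it is done.

Besides the shell and the picture viewer there is one more tool, called as name(argument=value, ...), one argument or row to a line, values as JSON. move_arm: Moves the arm, as the interface text tells. Its arguments: {"type":"object","properties":{"targets":{"type":"array","items":{"type":"array","items":{"type":"array","items":{"type":"number"}}}},"newtons":{"type":"number"}},"required":["targets"]}

```bash
mkdir -p pics; ls
python3 - <<'E'
from plant import r
import cv2, numpy as np
s=r.get_state(); print({k:np.round(v,3).tolist() for k,v in s.items()})
for n in("scene","top"):
    im=r.snapshot(n); cv2.imwrite(f"pics/{n}0.png",im[:,:,::-1])
    c=r.camera_info(n); print(n,{k:np.round(v,3).tolist() for k,v in c.items()})
E
```

```text
pics
{'clock': 0.0, 'q': [1.304, 0.69, -0.194, 1.566, 0.157, 0.903, -0.215], 'qd': [-0.0, 0.001, -0.001, -0.001, -0.0, -0.001, -0.001], 'joint_torque': [0.0, -52.757, -1.267, -15.343, -0.053, 0.006, 0.0], 'tool_pos': [0.185, -0.596, 0.238], 'eef_rot': [0.989, 0.15, -0.0, -0.001], 'contact_force': [-0.066, 0.176, -0.851], 'moment': [0.035, -0.045, 0.086], 'finger_force': 0.0, 'opening': 0.998}
scene {'fx': 460.273, 'fy': 460.273, 'cx': 275.739, 'cy': 209.657, 'R': [[-0.617, 0.786, -0.022], [0.429, 0.313, -0.847], [-0.66, -0.532, -0.531]], 't': [0.347, -0.124, 1.798]}
top {'fx': 445.971, 'fy': 445.971, 'cx': 275.727, 'cy': 210.638, 'R': [[-0.024, -1.0, 0.002], [-0.996, 0.024, -0.083], [0.083, -0.004, -0.997]], 't': [0.019, 0.559, 1.399]}
```

View pics/scene0.png

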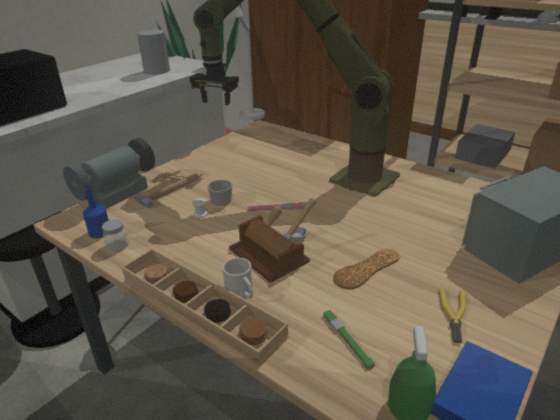

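View pics/top0.png

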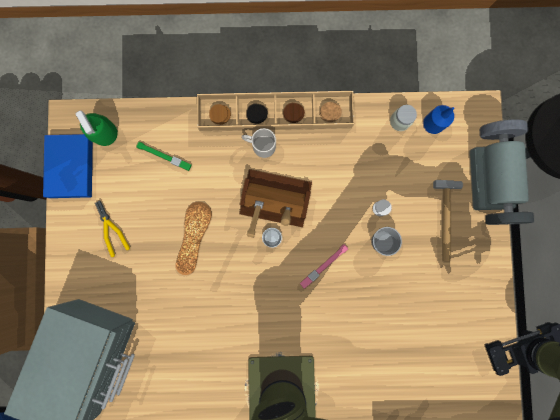

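The scene shows the block at scene (268,245) and top (275,197). Brush candidates in the top view are green lying (163,155), pink lying (323,266), and the two tools in the block: a slim long one at (256,217) and a short bulb at (287,214). The long one in the block fits the description, so I'll check it in a close crop.

Run:
```python
import cv2, numpy as np
a=cv2.imread("pics/scene0.png")[185:285,220:330]; b=cv2.imread("pics/top0.png")[160:260,225:325]
a=cv2.resize(a[:,:100],(400*1,400),interpolation=cv2.INTER_CUBIC); b=cv2.resize(b,(400,400),interpolation=cv2.INTER_CUBIC)
cv2.imwrite("pics/crop.png",cv2.resize(np.hstack([a,b]),(800,400)))
```

```text
(no output)
```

View pics/crop.png

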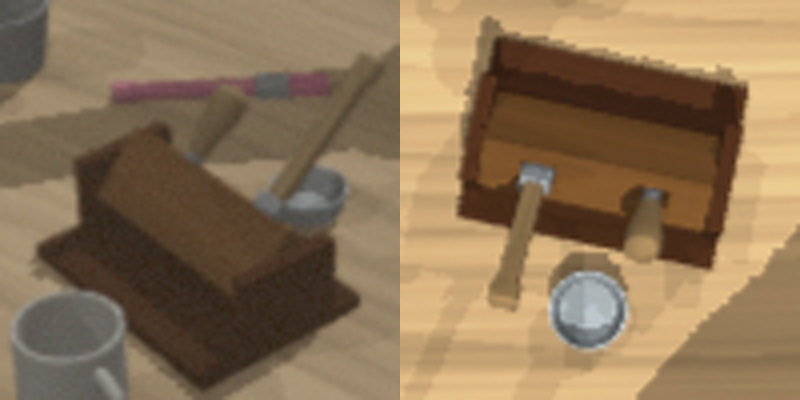

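The crop shows the long flat brush with a steel ferrule and pale wood handle in the left bore. The ferrule is at top (259,204), the knob end at top (251,235) and scene (312,200). The round-bulb iron is in the right bore. I choose the pale brush and triangulate it, using the pot rim from the pictures too.

```bash
cat > h.py <<'E'
import numpy as np, cv2
from plant import r
from scipy.spatial.transform import Rotation as Ro
C={n:r.camera_info(n) for n in("scene","top")}
def P(n):
    c=C[n]; K=np.array([[c["fx"],0,c["cx"]],[0,c["fy"],c["cy"]],[0,0,1]]); return K@np.c_[np.array(c["R"]),np.array(c["t"])]
def tri(s,t):
    X=cv2.triangulatePoints(P("scene"),P("top"),np.array(s,float).reshape(2,1),np.array(t,float).reshape(2,1)); X=(X[:3]/X[3]).ravel()
    return X, np.abs(np.r_[proj("scene",X)-s,proj("top",X)-t]).max()
def proj(n,X):
    h=P(n)@np.r_[X,1]; return h[:2]/h[2]
def onz(n,uv,z):
    M=P(n); H=np.c_[M[:,:2],M[:,2]*z+M[:,3]]; w=np.linalg.solve(H,np.r_[uv,1]); return w[:2]/w[2]
E
python3 - <<'E'
from h import *
for k,s,t in [("end",(312.5,200),(250.8,234.5)),("junction",(289.3,233.3),(258.75,207.3)),("mouth",(287,236),(259.3,203.5))]:
    X,e=tri(s,t); print(k,X.round(4),e.round(2))
a,_=tri((312.5,200),(250.8,234.5));
im={n:cv2.imread(f"pics/{n}0.png") for n in C}
f=lambda n,u,v,w,h,k:cv2.resize(im[n][v:v+h,u:u+w],(w*k,h*k),interpolation=cv2.INTER_CUBIC)
A=np.hstack([f("scene",265,190,60,50,6),f("top",230,190,60,50,6)])
B=np.hstack([f("scene",180,170,60,50,6),f("top",355,195,60,50,6)])
cv2.imwrite("pics/z.png",np.vstack([A,B]))
E
```

```text
end [0.4807 0.0791 0.1594] 0.14
junction [0.5661 0.0572 0.079 ] 0.2
mouth [0.5775 0.0562 0.0754] 0.11
```

View pics/z.png

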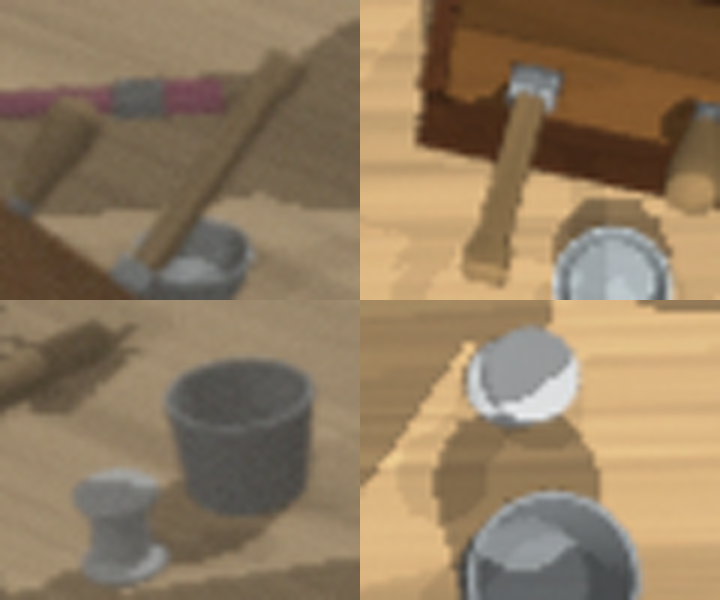

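The close crop confirms it: plain wood handle, steel ferrule at the mouth and a flat knob, end centre at top (250.6,235.3) and scene (312.2,200). The pot rim centre is at top (387,241.2) and scene (220,185.8), and the spool lies beyond it. I'll work out the numbers.

Run:
```python
from h import *
from scipy.optimize import least_squares
X,e=tri((220,185.8),(387,241.2)); print("potrim",X.round(4),e.round(2), "top@65mm",onz("top",(387,241.2),.065).round(4))
obs={.191:((312.2,200.2),(250.6,235.2)),.065:((289.2,233.6),(258.7,207.7))}
def f(p):
    d=np.array([-np.cos(p[3])*np.cos(p[4]),-np.cos(p[3])*np.sin(p[4]),np.sin(p[3])]); o=p[:3]
    return np.concatenate([np.r_[proj("scene",o+s*d)-a,proj("top",o+s*d)-b] for s,(a,b) in obs.items()])
q=least_squares(f,[.62,.04,.03,.78,-.23],x_scale=[.1,.1,.1,1,1]); p=q.x
d=np.array([-np.cos(p[3])*np.cos(p[4]),-np.cos(p[3])*np.sin(p[4]),np.sin(p[3])])
print("tip",p[:3].round(4),"elev,yaw",np.degrees(p[3:]).round(1),"res",q.fun.round(2),"end",(p[:3]+.191*d).round(4))
for s in(.052,.125,.13): print(s,(p[:3]+s*d).round(4))
im=cv2.imread("pics/top0.png"); 
for uv in((188,270),(194,238),(200,205)): print("sole",onz("top",uv,.006).round(3))
s=r.get_state(); R=Ro.from_quat(s["eef_rot"]); print(R.as_matrix().round(3))
```

```text
potrim [ 0.4532 -0.3363  0.0591] 0.13 top@65mm [ 0.4529 -0.3344]
tip [0.6113 0.0442 0.0285] elev,yaw [ 44.  -14.8] res [ 0.92 -1.    0.22 -0.06 -0.    1.08  0.62 -0.4 ] end [0.4786 0.0793 0.1613]
0.052 [0.5752 0.0538 0.0646]
0.125 [0.5245 0.0672 0.1154]
0.13 [0.521  0.0681 0.1188]
sole [0.377 0.29 ]
sole [0.478 0.27 ]
sole [0.584 0.25 ]
[[ 0.955  0.296 -0.001]
 [ 0.296 -0.955  0.001]
 [-0.    -0.002 -1.   ]]
```

```bash
cat >> h.py <<'E'
def pose(a,b):  # a heading of the brush tip side (deg), b pitch back (deg)
    a,b=np.radians([a,b]); h=np.array([np.cos(a),np.sin(a),0]); y=np.array([-np.sin(a),np.cos(a),0])
    z=-np.sin(b)*h-np.cos(b)*np.array([0,0,1]); return np.c_[np.cross(y,z),y,z]
def row(g,R,last=None):  # g = grasp point; from the measured pose
    s=r.get_state(); p0=np.array(s["tool_pos"]); R0=Ro.from_quat(s["eef_rot"]).as_matrix()
    if last is not None: p0,R0=last
    t=np.array(g)+.019*R[:,2]
    print("mm",((R0.T@(t-p0))*1e3).round(1),"rotvec",np.degrees(Ro.from_matrix(R0.T@R).as_rotvec()).round(1)); return t,R
E
python3 - <<'E'
from h import *
w=row([.39,-.27,.30],pose(-91,0)); row([.521,.068,.26],pose(-14,12),w)
E
```

```text
mm [ 292.5 -251.1  -42.6] rotvec [ -0.1  -0.1 -71.8]
mm [341.1 121.2  39.6] rotvec [  8.1  10.1 -76.7]
```

move_arm(
  targets=[
    [[0.6,290,-250,-42,0,0,-72],[0.6,290,-250,-42,0,0,-72],[0.6,290,-250,-42,0,0,-72],[0.6,290,-250,-42,0,0,-72],[0.6,290,-250,-42,0,0,-72],[0.6,290,-250,-42,0,0,-72],[0.6,290,-250,-42,0,0,-72],[0.6,290,-250,-42,0,0,-72]],
  ],
  newtons=40,
)

```text
clock: 1.1
tool_pos: [0.3884, -0.2714, 0.2807]
eef_rot: [0.711, 0.703, 0.0, -0.0]
contact_force: [-0.5, -1.0, -0.1]
opening: 0.602
finger_force: 0.0
```

move_arm(
  targets=[
    [[0.6,341,121,40,8,10,-77],[0.6,341,121,40,8,10,-77],[0.6,341,121,40,8,10,-77],[0.6,341,121,40,8,10,-77],[0.6,341,121,40,8,10,-77],[0.6,341,121,40,8,10,-77],[0.6,341,121,40,8,10,-77],[0.6,341,121,40,8,10,-77],[0.6,341,121,40,8,10,-77]],
  ],
)

```text
clock: 2.22
tool_pos: [0.5137, 0.0655, 0.2397]
eef_rot: [0.119, 0.987, 0.012, -0.103]
contact_force: [0.1, -0.2, 0.4]
opening: 0.599
finger_force: 0.0
```

Run:
```python
from h import *
s=r.get_state(); print(np.round(s["clock"],2),np.round(s["q"],2),np.round(s["tool_pos"],3))
R=pose(-14,12)
w=row([.521,.068,.26],R); row([.521,.068,.124],R)
a=r.snapshot("scene"); b=r.snapshot("top")
G=[]
for n,im in(("scene",a),("top",b)):
    im=im[:,:,::-1].copy()
    G.append(im)
k=lambda im,u,v:cv2.resize(im[v:v+100,u:u+100],(400,400),interpolation=cv2.INTER_CUBIC)
cv2.imwrite("pics/hover.png",np.hstack([k(G[0],250,140),k(G[1],210,160)]))
```

```text
2.22 [ 0.34  0.78 -0.93  1.69  0.51  1.16  0.59] [0.514 0.066 0.24 ]
mm [-2.1  4.1 -2.2] rotvec [-0.2  0.1  0.2]
mm [-30.2   4.4 130.9] rotvec [-0.2  0.1  0.2]
```

View pics/hover.png

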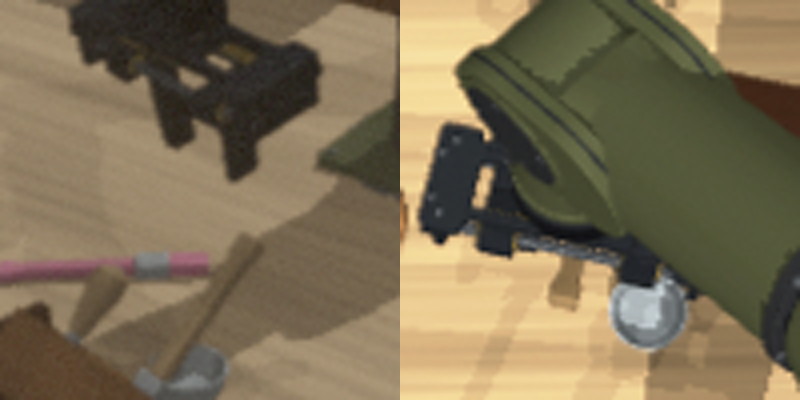

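The hover shows the fingers straddling the brush handle (top crop: fingers at 495 and 640, handle at 563), and nothing has moved. I descend and close.

move_arm(
  targets=[
    [[0.6,-10,4,40,0,0,0],[0.6,-20,4,85,0,0,0],[0.6,-30,4,115,0,0,0],[0.6,-30,4,131,0,0,0],[0.6,-30,4,131,0,0,0],[0.15,-30,4,131,0,0,0],[0.1,-30,4,131,0,0,0],[0.05,-30,4,131,0,0,0],[0.0,-30,4,131,0,0,0],[0.0,-30,4,131,0,0,0]],
  ],
  newtons=40,
)

```text
clock: 3.58
tool_pos: [0.5171, 0.0707, 0.1066]
eef_rot: [0.117, 0.988, 0.012, -0.102]
contact_force: [0.6, 0.5, 0.6]
opening: 0.175
finger_force: 40.0
```

Run:
```python
from h import *
s=r.get_state(); print({k:np.round(s[k],3) for k in("clock","tool_pos","contact_force","opening","finger_force","q")})
R=Ro.from_quat(s["eef_rot"]).as_matrix(); print((s["tool_pos"]-.019*R[:,2]).round(4))
c=np.radians(-14);u=np.array([-.7071*np.cos(c),-.7071*np.sin(c),.7071]); print("out in tool",(R.T@u).round(3))
```

```text
{'clock': np.float64(3.575), 'tool_pos': array([0.517, 0.071, 0.107]), 'contact_force': array([0.571, 0.515, 0.624]), 'opening': np.float64(0.175), 'finger_force': np.float64(40.0), 'q': array([ 0.271,  0.956, -0.818,  1.781,  0.681,  0.923,  0.486])}
[0.5209 0.0698 0.1252]
out in tool [ 0.837  0.007 -0.547]
```

move_arm(
  targets=[
    [[0,8,0,-5,0,0,0],[0,17,0,-11,0,0,0],[0,25,0,-16.5,0,0,0],[0,33.5,0,-22,0,0,0],[0,42,0,-27,0,0,0],[0,50,0,-33,0,0,0],[0,58,0,-38,0,0,0],[0,67,0,-44,0,0,0],[0,75,0,-49,0,0,0],[0,75,0,-49,0,0,0]],
  ],
)

```text
clock: 4.82
tool_pos: [0.4552, 0.0854, 0.1703]
eef_rot: [0.116, 0.988, 0.012, -0.102]
contact_force: [0.4, -0.6, -1.2]
opening: 0.174
finger_force: 40.0
```

Run:
```python
from h import *
s=r.get_state(); print({k:np.round(s[k],3) for k in("clock","tool_pos","contact_force","opening","finger_force","q")})
a=r.snapshot("scene"); b=r.snapshot("top")
k=lambda im,u,v:cv2.resize(im[v:v+100,u:u+100,::-1],(400,400),interpolation=cv2.INTER_CUBIC)
cv2.imwrite("pics/out.png",np.hstack([k(a,250,160),k(b,210,160)]))
```

```text
{'clock': np.float64(4.825), 'tool_pos': array([0.455, 0.085, 0.17 ]), 'contact_force': array([ 0.433, -0.616, -1.22 ]), 'opening': np.float64(0.174), 'finger_force': np.float64(40.0), 'q': array([ 0.289,  0.812, -0.887,  1.921,  0.603,  0.913,  0.432])}
```

View pics/out.png

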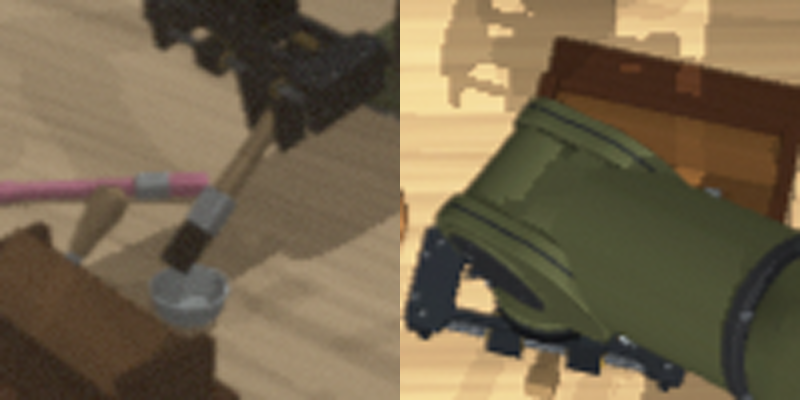

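The brush is fully out: bristle tip at scene (295,225), ferrule at (303,211), held at the handle, with the iron still in its bore. I check the predicted tip and plan the dip.

```bash
cat >> h.py <<'E'
def grasp():
    s=r.get_state(); R=Ro.from_quat(s["eef_rot"]).as_matrix(); return np.array(s["tool_pos"])-.019*R[:,2],R
def bdir(R,phi): # brush direction tip->end; phi = angle from -tool z towards tool x
    phi=np.radians(phi); return -np.cos(phi)*R[:,2]+np.sin(phi)*R[:,0]
E
python3 - <<'E'
from h import *
g,R=grasp()
for el in(42,44,46):
  for s in(.125,.130,.135):
    d=bdir(R,90-el+12); t=g-s*d; e=g+(.191-s)*d
    print(el,s,proj("scene",t).round(1),proj("scene",g-(s-.065)*d).round(1),proj("top",e).round(1),t.round(3),np.degrees(np.arcsin(d[2])).round(1))
print("obs tip (295.5,225.5), junction (305.5,208.5), end top (246,256)")
# pot plan: brush elev 60, heading -50
d0=57.5
R1=pose(-50,28); d=bdir(R1,58); print(d.round(3),np.degrees(np.arcsin(d[2])))
h=np.array([np.cos(np.radians(-50)),np.sin(np.radians(-50)),0])
rim=np.array([.453,-.335,0]); tip=rim+.010*h
up=tip+[0,0,.15]; w=row(up+.13*d+[0,0,.0],R1); row(tip+[0,0,.025]+.13*d,R1,w); print(g,up+.13*d)
E
```

```text
42 0.125 [294.2 224.1] [306.8 205.8] [243.8 259.4] [0.55  0.062 0.105] 41.8
42 0.13 [293.2 225.5] [305.8 207.2] [244.2 258.1] [0.554 0.062 0.102] 41.8
42 0.135 [292.2 226.9] [304.9 208.6] [244.6 256.7] [0.557 0.061 0.098] 41.8
44 0.125 [295.  224.6] [307.1 206.1] [243.9 258.9] [0.547 0.063 0.102] 43.8
44 0.13 [294.  226.1] [306.2 207.5] [244.3 257.5] [0.551 0.062 0.098] 43.8
44 0.135 [293.1 227.5] [305.3 209. ] [244.7 256.2] [0.554 0.061 0.095] 43.8
46 0.125 [295.8 225.1] [307.5 206.4] [244.  258.3] [0.544 0.064 0.099] 45.8
46 0.13 [294.8 226.6] [306.6 207.8] [244.4 257. ] [0.547 0.063 0.095] 45.8
46 0.135 [293.9 228. ] [305.7 209.3] [244.7 255.7] [0.551 0.062 0.091] 45.8
obs tip (295.5,225.5), junction (305.5,208.5), end top (246,256)
[-0.321  0.383  0.866] 60.00000000000001
mm [ -27.5 -371.   -83.5] rotvec [-12.5  15.6  34.4]
mm [-58.7   0.  110.4] rotvec [0. 0. 0.]
[0.45932609 0.08414717 0.18829743] [ 0.41764668 -0.29286756  0.2625833 ]
```

move_arm(
  targets=[
    [[0,11,0,-50,0,0,0],[0,23,0,-108,0,0,0],[0,20,-40,-106,0,0,0],[0,10,-95,-104,-3,4,8],[0,0,-150,-100,-6,7,16],[0,-10,-205,-96,-9,11,24],[0,-18,-260,-92,-12,15,32],[0,-23,-315,-88,-12.5,15.6,34.4],[0,-27.5,-371,-84,-12.5,15.6,34.4],[0,-27.5,-371,-84,-12.5,15.6,34.4]],
  ],
)

```text
clock: 6.18
tool_pos: [0.4102, -0.2914, 0.2441]
eef_rot: [0.415, 0.877, 0.102, -0.219]
contact_force: [-0.8, 0.5, -0.6]
opening: 0.168
finger_force: 40.0
```

Run:
```python
from h import *
s=r.get_state(); print({k:np.round(s[k],3) for k in("clock","tool_pos","contact_force","opening","finger_force","q")})
g,R=grasp(); d=bdir(R,58); print("tip",(g-.13*d).round(4),np.degrees(np.arcsin(d[2])))
print(proj("scene",g-.13*d).round(1),proj("scene",g-.065*d).round(1))
R1=pose(-50,28); d=bdir(R1,58);h=np.array([np.cos(np.radians(-50)),np.sin(np.radians(-50)),0])
row(np.array([.453,-.335,.025])+.010*h+.13*d,R1)
a=r.snapshot("scene"); b=r.snapshot("top")
k=lambda im,u,v:cv2.resize(im[v:v+100,u:u+100,::-1],(400,400),interpolation=cv2.INTER_CUBIC)
cv2.imwrite("pics/pot.png",np.hstack([k(a,180,110),k(b,330,180)]))
```

```text
{'clock': np.float64(6.175), 'tool_pos': array([ 0.41 , -0.291,  0.244]), 'contact_force': array([-0.782,  0.459, -0.58 ]), 'opening': np.float64(0.168), 'finger_force': np.float64(40.0), 'q': array([ 1.012,  0.873, -0.821,  1.491,  0.329,  1.434,  0.841])}
tip [ 0.4569 -0.3487  0.1483] 59.9939605896774
[214.6 162.8] [222.6 147.7]
mm [-55.2   5.2 110.3] rotvec [ 0.1  0.  -0.6]
```

View pics/pot.png

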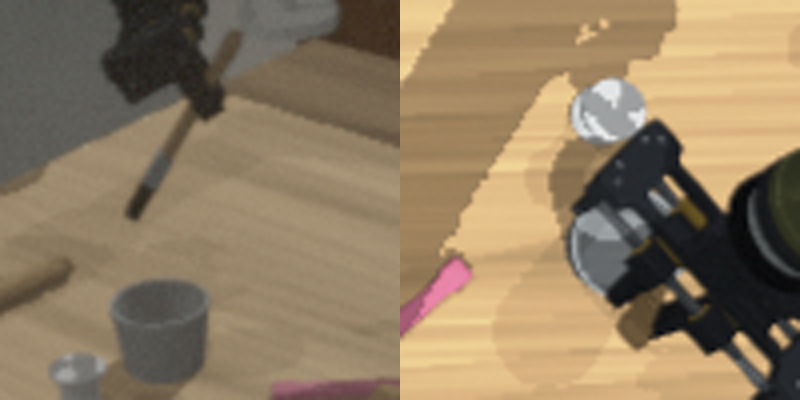

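Hover over the pot: bristle tip at scene (213,164), predicted (214.6,162.8). The pot rim is at (220,185.6), undisturbed. Margins are about 20 mm all round, so I dip.

move_arm(
  targets=[
    [[0,-8,5,20,0,0,0],[0,-18,5,40,0,0,0],[0,-28,5,60,0,0,0],[0,-38,5,78,0,0,0],[0,-47,5,95,0,0,0],[0,-53,5,107,0,0,0],[0,-57,5,114,0,0,0],[0,-57,5,114,0,0,0],[0,-57,5,114,0,0,0],[0,-57,5,114,0,0,0]],
  ],
)

```text
clock: 7.52
tool_pos: [0.414, -0.2804, 0.1194]
eef_rot: [0.41, 0.88, 0.102, -0.219]
contact_force: [-0.8, 0.9, -0.8]
opening: 0.173
finger_force: 40.0
```

Run:
```python
from h import *
s=r.get_state(); print({k:np.round(s[k],3) for k in("clock","tool_pos","contact_force","opening","finger_force","q")})
g,R=grasp(); d=bdir(R,58); print("tip",(g-.13*d).round(4))
a=r.snapshot("scene"); b=r.snapshot("top")
k=lambda im,u,v:cv2.resize(im[v:v+100,u:u+100,::-1],(400,400),interpolation=cv2.INTER_CUBIC)
cv2.imwrite("pics/dip.png",np.hstack([k(a,180,110),k(b,330,180)]))
# lift, then pose over sole: brush level, tip over sole centre
c=np.array([.478,.270]); 
for ang in (5,):
    R2=pose(ang,-32); d2=bdir(R2,58); print(d2.round(3)); gg=np.r_[c,.26]+.13*d2; print(gg)
```

```text
{'clock': np.float64(7.525), 'tool_pos': array([ 0.414, -0.28 ,  0.119]), 'contact_force': array([-0.829,  0.874, -0.841]), 'opening': np.float64(0.173), 'finger_force': np.float64(40.0), 'q': array([ 0.975,  1.027, -0.768,  1.584,  0.432,  1.215,  0.799])}
tip [ 0.4617 -0.337   0.0237]
[-0.996 -0.087  0.   ]
[0.34849469 0.25866975 0.26      ]
```

View pics/dip.png

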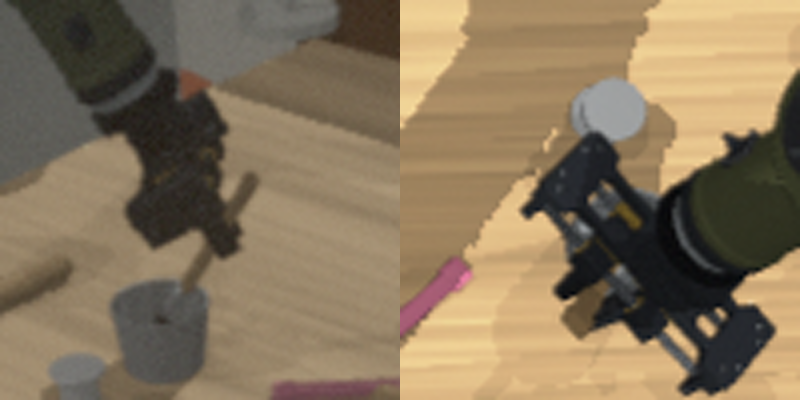

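The dip is good: the bristles are inside the pot (tip at z≈24 mm, well under the 65 mm rim). The pot has not moved and there is no contact force. I lift straight up.

move_arm(
  targets=[
    [[0,9,0,-17,0,0,0],[0,22,0,-42,0,0,0],[0,40,0,-75,0,0,0],[0,62,0,-117,0,0,0],[0,80,0,-150,0,0,0],[0,89,0,-168,0,0,0],[0,89,0,-168,0,0,0]],
  ],
)

```text
clock: 8.5
tool_pos: [0.4147, -0.2803, 0.3113]
eef_rot: [0.41, 0.88, 0.102, -0.217]
contact_force: [-0.1, -1.4, -1.6]
opening: 0.171
finger_force: 40.0
```

Run:
```python
from h import *
s=r.get_state(); print({k:np.round(s[k],3) for k in("clock","tool_pos","opening","finger_force","q")})
w=row([.50,0,.31],pose(-40,-2))
R2=pose(-30,-32); d2=bdir(R2,58); g=np.r_[.525,.262,.26]+.13*d2; print(g); row(g,R2,w)
```

```text
{'clock': np.float64(8.5), 'tool_pos': array([ 0.415, -0.28 ,  0.311]), 'opening': np.float64(0.171), 'finger_force': np.float64(40.0), 'q': array([ 1.006,  0.796, -0.851,  1.428,  0.276,  1.549,  0.846])}
mm [131.  245.7  92.5] rotvec [  2.3 -29.7  -9.8]
[0.4124167 0.327     0.26     ]
mm [269.5 195.9  37.7] rotvec [ -3.  -29.9  -9.7]
```

move_arm(
  targets=[
    [[0,16,31,12,0.3,-4,-1],[0,33,61,23,0.6,-7.5,-2.5],[0,49,92,35,0.9,-11,-3.7],[0,66,123,46,1.2,-15,-5],[0,82,154,58,1.4,-18.5,-6],[0,98,184,69,1.7,-22,-7.4],[0,115,215,81,2,-26,-8.6],[0,131,246,92,2.3,-29.7,-9.8],[0,131,246,92,2.3,-29.7,-9.8]],
  ],
)

```text
clock: 9.62
tool_pos: [0.4991, 0.0041, 0.2895]
eef_rot: [0.338, 0.941, -0.004, 0.014]
contact_force: [-1.0, -0.9, -1.2]
opening: 0.171
finger_force: 40.0
```

move_arm(
  targets=[
    [[0,34,25,5,-0.4,-4,-1],[0,67,49,9,-0.8,-7.5,-2.5],[0,101,73,14,-1,-11,-3.6],[0,135,98,19,-1.5,-15,-5],[0,168,122,24,-1.9,-18.5,-6],[0,202,147,28,-2.2,-22,-7.3],[0,236,171,33,-2.6,-26,-8.5],[0,269,196,38,-3,-29.9,-9.7],[0,269,196,38,-3,-29.9,-9.7],[0,269,196,38,-3,-29.9,-9.7]],
  ],
)

```text
clock: 10.88
tool_pos: [0.4214, 0.3198, 0.2426]
eef_rot: [0.249, 0.929, -0.072, 0.264]
contact_force: [-0.4, -0.5, -0.9]
opening: 0.176
finger_force: 40.0
```

Run:
```python
from h import *
s=r.get_state(); print({k:np.round(s[k],3) for k in("clock","tool_pos","opening","finger_force","q","qd")})
g,R=grasp(); d=bdir(R,58); print("tip",(g-.13*d).round(4),"d",d.round(3))
t=g-.13*d;print("pred tip",proj("scene",t),"end",proj("scene",g+.061*d),"top",proj("top",t),proj("top",g+.061*d))
R2=pose(-30,-32); row(np.r_[.525,.262,.26]+.13*bdir(R2,58),R2)
a=r.snapshot("scene"); b=r.snapshot("top")
k=lambda im,u,v:cv2.resize(im[v:v+130,u:u+130,::-1],(400,400),interpolation=cv2.INTER_CUBIC)
cv2.imwrite("pics/fin.png",np.hstack([k(a,310,140),k(b,150,160)]))
```

```text
{'clock': np.float64(10.875), 'tool_pos': array([0.421, 0.32 , 0.243]), 'opening': np.float64(0.176), 'finger_force': np.float64(40.0), 'q': array([-0.72 ,  0.633, -0.563,  2.003,  1.069,  1.055, -0.947]), 'qd': array([ 0.029, -0.015,  0.01 ,  0.009,  0.002, -0.002, -0.002])}
tip [0.5252 0.2597 0.2583] d [-0.865  0.501  0.004]
pred tip [362.20211029 195.36553631] end [424.2876476  180.56861939] top [180.60713476 218.12533911] [144.3981906  281.85177318]
mm [ 0.5  1.7 -1.7] rotvec [-0.1 -0.2 -0. ]
```

View pics/fin.png

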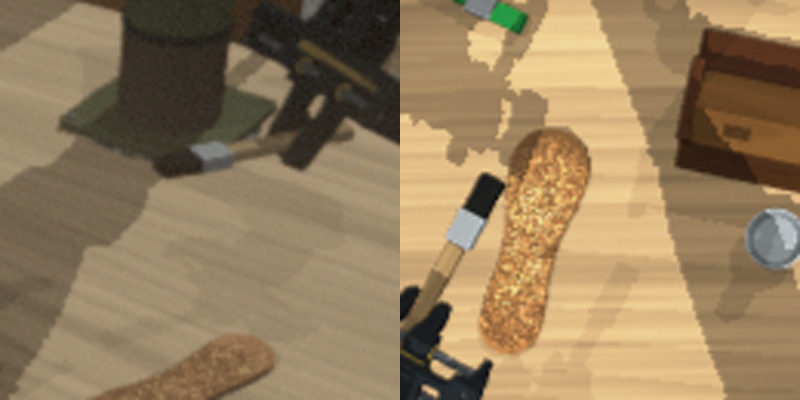

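The final pose view shows the brush roughly level over the sole: tip at scene (362,193.6) and top (178.3,217.8). The sole, dish and block are in place. I'll check level more exactly with a fit.

Run:
```python
from h import *
from scipy.optimize import least_squares
g,R=grasp()
ob=[("scene",0,(362,193.6)),("top",0,(178.3,217.8)),("scene",.065,(385.4,190.4)),("top",.065,(169.2,239)),("scene",.191,(423.7,182.9))]
def br(p):
    d=bdir(R,p[1])+np.tan(np.radians(p[2]))*R[:,1]; d/=np.linalg.norm(d); return g+R[:,1]*0-p[0]*d,d
def f(p):
    o,d=br(p); return np.concatenate([proj(n,o+s*d)-u for n,s,u in ob])
q=least_squares(f,[.13,58,0],x_scale=[.01,5,5]); o,d=br(q.x); print(q.x.round(3),q.fun.round(1),o.round(4),"elev tip->end",np.degrees(np.arcsin(d[2])).round(2))
print(tri((362,193.6),(178.3,217.8))[0],tri((385.4,190.4),(169.2,239))[0], "sole under", onz("top",(198,221.7),.006))
```

```text
[ 0.13  60.879 -1.308] [ 0.8 -0.2  1.  -0.5 -1.2 -1.3 -1.4  0.2 -0.1 -1.7] [0.5269 0.2616 0.2654] elev tip->end -2.69
[0.5270305  0.2621357  0.26541265] [0.46909205 0.2930781  0.25782431] sole under [0.5305033  0.25670829]
```

move_arm(
  targets=[
    [[0,0,0,0,0,1.3,0],[0,0,0,0,0,2.6,0],[0,0,0,0,0,2.6,0],[0,0,0,0,0,2.6,0],[0,0,0,0,0,2.6,0],[0,0,0,0,0,2.6,0],[0,0,0,0,0,2.6,0],[0,0,0,0,0,2.6,0]],
  ],
)

```text
clock: 11.98
tool_pos: [0.4208, 0.3217, 0.2431]
eef_rot: [0.25, 0.935, -0.064, 0.243]
contact_force: [-0.5, -0.4, -0.5]
opening: 0.171
finger_force: 40.0
```

Run:
```python
from h import *
g,R=grasp(); d=bdir(R,60.7); print("tip",(g-.13*d).round(3),"elev",np.degrees(np.arcsin(d[2])).round(2))
a=r.snapshot("scene"); b=r.snapshot("top")
cv2.imwrite("pics/last.png",np.hstack([a[110:310,100:480,::-1],b[90:290,60:480,::-1]]))
```

```text
tip [0.525 0.261 0.259] elev 0.15
```

View pics/last.png

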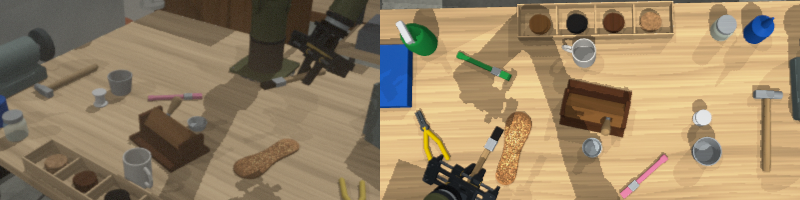

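The last picture shows the brush level and held. The iron is in its bore at (605,125), and the pot (706,151), spool, dish and sole have not moved. I hand the job in.

```bash
python3 -c "
from plant import r
print(r.finish_job())"
```

```text
the job is handed in; nothing more can be done
None
```

I handed the job in at about 12 s: the brush was drawn from the block, dipped to about 24 mm above the bench inside the pot (rim at 65 mm), and is now held level in the gripper with its tip above the sole, about 26 cm up, and everything else looked in place in the last pictures.

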